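# Set a spring tester's limit hand from the master spring

## Task

Set the bench spring tester's limit hand from its master spring: lay the coil spring lengthwise on the tester's two bed rods, between the load plate and the carriage. Slide the carriage by its black post to squeeze the spring until you feel its side ear bear on the brass length stop with a light push of a few newtons, never more than about 10 N on the stop, and leave the carriage there. Then turn the limit hand round the dial by its finger post until it points exactly where the load needle points, let go, and leave the other things on the bench undisturbed.

Things in the scene. Friction and masses are not known exactly. Their poses are not given: they have to be found in the camera images.
- tester: grey bench spring tester, base 250 x 110 mm, fixed to the bench. Origin under the centre of its base at bench height; x runs along the bed from the carriage to the dial, z up. Two steel bed rods (8 mm thick, 20 mm apart) run along x at y = 0 and carry the spring with its axis 55 mm above the bench. The round dial is centred at x = +88 mm, its face 77 mm above the bench.
- load_plate_face (a point): centre of the steel load plate (34 mm disc, axis along the tester's x), on the face that looks at the carriage, 55 mm above the bench. The plate yields by up to about 4 mm under load and drives the needle.
- carriage: aluminium block 46 mm wide and 55 mm long that slides along the tester's x on the bed and stays where it is left (drag about 6.5 N). Origin: centre of its pressing face (34 mm disc), 55 mm above the bench; axes as the tester's. Its flat top is 71 mm above the bench, with a black round post on it.
- carriage_post (a point): black upright post of the carriage, 16 mm thick, standing from 71 to 103 mm above the bench; point on its axis 89 mm above the bench, 30 mm behind the pressing face. Pushed along the tester's +x it takes about 6.5 N before the spring is met and 10 to 11.5 N, slowly rising, when the spring is squeezed to the stop; beyond that the force rises steeply, and all of the rise bears on the stop.
- carriage_ear (a point): centre of the front face of the carriage's side ear, a lug at y = -38 mm of the tester that will meet the length stop
- length_stop: brass block 18 x 22 x 16 mm clamped on the scale rail beside the bed; origin on its striking face (the one that looks at the ear), in line with the ear, 16 mm above the bench; axes as the tester's. It does not yield; a knock or push of more than 12 N spoils its setting. The ear bears on it when their x along the tester agree.
- spring_mid (a point): middle of the steel coil spring, 30 mm outside diameter, 54 mm long when free, on its axis; x along its length (either end may be first). It starts lying in a wooden rest 90 x 64 mm, its axis 32 mm above the bench; the rest below it is narrower than the spring, its board 8 mm high. Squeezed lengthwise it pushes back about 0.2 N per mm.
- load_needle: black needle of the dial, moved by the load plate; origin on the dial's centre, x points along the needle to its tip. It turns clockwise seen from above as the load rises.
- limit_hand: limit hand: aluminium bezel ring round the dial with a short brass pointer inward; origin on the dial's centre, x points along the brass pointer's line outward, through the finger post. Turns about the vertical, stays where left (light drag, about 1 N at the post).
- limit_post (a point): finger post of the limit hand, upright, 10 mm thick, 45 mm from the dial's centre, standing from 80 to 108 mm above the bench; point on its axis 94 mm above the bench
- caliper: caliper lying on the bench, not to be disturbed
- glue_bottle: small glue bottle standing on the bench, 86 mm high, not to be disturbed
- side_cutters: pair of side cutters lying on the bench, not to be disturbed

How it is judged:
On the way, in this order (a step that is already met when the one before it is completed fails the run):
1. the spring lies on the bed rods between the plates, let go (y of spring_mid in the frame of tester between -0.004 and 0.004 m and z of spring_mid in the frame of tester between 0.051 and 0.059 m and angle between the x axis of spring_mid and the x axis of tester, either way round below 0.1 rad and x of spring_mid in the frame of carriage above 0.015 m and x of spring_mid in the frame of load_plate_face below -0.015 m and contact force between the fingers and spring below 0.05 N), for 0.2 s.
2. the carriage's ear bears on the length stop with the spring squeezed (contact force between carriage and length_stop above 0.3 N and contact force between spring and load_plate above 2 N), for 0.2 s.
At the end, for the whole second after the job is handed in: The spring lies on the bed squeezed between the plates (its middle within 4 mm of the bed's centre line), the carriage's ear is at the length stop within 1.5 mm, the limit hand points along the load needle within 0.07 rad, and all is at rest and released (x of carriage_ear in the frame of length_stop above -0.0015 m and contact force between spring and load_plate above 2 N and y of spring_mid in the frame of tester between -0.004 and 0.004 m and angle between the x axis of limit_hand and the x axis of load_needle, either way round below 0.07 rad and angular speed of limit_hand below 0.05 rad/s and linear speed of carriage below 0.005 m/s); the robot touches nothing.
It fails at once if the length stop is pressed or struck with more than 12 N (contact force between carriage and length_stop above 12 N).
It fails at once if the length stop is shifted by more than 2 mm (distance of length_stop from where it was at the start of the episode above 0.002 m).
It fails at once if the caliper, glue bottle or side cutters are moved by more than 20 mm (distance of any of caliper, glue_bottle, side_cutters from where it was at the start of the episode above 0.02 m).
It also fails if it takes over 64 s, if anything falls off the work surface, if the arm or the gripper's body presses on something with over 40 N, if the wrist force passes 120 N, or if a joint passes its speed limit or range.

## Robot

A 6-joint arm with a two-finger parallel gripper is mounted at the origin on a cart in front of the work surface, level with it; the furniture and walls round the work are solid. World frame = base frame: x ahead of the robot, y to its left, z up, the work surface at z = 0. Lengths are in m, angles in rad, forces in N, time in s.
With the tool pointing down it reaches from about 0.35 to 0.775 m from the base axis. Payload 5.5 kg.
Tool frame: the origin (TCP) lies at the very end of the fingers, on their centre line; the grasp point (between the pads) lies env.pinch_z behind it (env.pinch_z is the distance from the TCP to the grasp point, in m); z points along the fingers, y is the line along which they close (so a half turn about z gives the same grasp; the last joint's range is limited). The gripper opens to 85 mm and grips with 20 to 120 N. Pads are 22 mm wide; open, the fingers measure 114 mm over their backs; the gripper's body (76 mm by 85 mm) begins 54 mm behind the grasp point. The pads swing forward as they close: fully open they stand 13 mm farther back than shut.
Start: joints at [1.096, 0.313, 0.046, 1.304, 0, 1.431], TCP at [0.189, 0.543, 0.231] pointing down, gripper open.
Joint ranges: [-2.76, 2.76], [-0.86, 1.69], [-1.03, 1.26], [-2.2, 2.34], [-1.47, 1.5], [-3.14, 3.14]. Speed limits (rad/s): [2.57, 2.57, 3.14, 3.14, 3.14, 3.14].

## Interface

Orientations are given as a unit quaternion [w, x, y, z].
In Python, from workcell import env, eyes gives the robot as it stands.
- The arm moves only by the shell command python3 -m jog 'ROWS' [FORCE]. ROWS is JSON, one flat list of numbers, 7 for each row, row after row: the shift along the world's x, y, z as a fraction of full scale, then the turn, a rotation vector about the world's x, y, z as a fraction of full scale, then the opening, from -1 (shut) to 1 (fully open), so that 0 is half open. A call has 1 to 12 rows; each row is the pose to reach, as a shift and turn from the pose commanded when the call began, turning the shorter way round; what a row does not reach only later rows make up. Full scale, the value 1, is 20 cm for a shift and pi rad for a turn. A row lasts 1/12 s, in which the tool goes at most 41.7 mm and 7.16 degrees, less where a joint would pass 70% of its speed; a pose out of reach is approached as far as the arm can. A call with a number of a shift or a turn outside -1 to 1 is refused whole. A call with a gripper value outside its range is refused whole. The fingers move at their own pace and stop on an object; FORCE is the grip in N (left out, the last holds). Time passes only in rows, so rows that repeat a pose let the fingers close. It gives the time, the measured TCP pose, the force, the opening and the grip force at its end, in the units of the state.
- env.get_state(): the state, without advancing time (a new reading comes with each control period).
- eyes.read_camera(name): name is "scene" or "top" or "wrist"; returns (picture, depth): 400x640x3 uint8, red, green, blue; 400x640 float32, m along the optical axis (not along the pixel's ray), 0 where there is no reading.
- eyes.calibration(name): a dict with "fx", "fy", "cx", "cy" (pixels), "R" (3x3) and "t" (3): a world point X has camera coordinates R X + t; the wrist camera has in their place "tool_from_camera" (4x4, takes a point from camera to tool coordinates, whose origin is the TCP and whose axes are the flange's). Camera axes: x right, y down, z forward; pixel columns grow to the right and rows downward; lengths in m; the calibration is good to about 2 mm. A picture is of the moment at which its call begins: read the wrist's pose just before it. calibration takes no time and is no camera call.
- env.hand_in(): hands the job in; it is judged then, once.
The state is a dict: "clock": time; "joint_pos": joint angles; "qvel": joint speeds; "tau": joint torques, N m; "tcp_pos": TCP position; "orientation": TCP orientation; "wrist_force": force on the tool from outside, world axes, zero at the start; "ft_torque": the same for the moment, N m; "finger_gap": finger opening in m; "grip_force": force on a finger pad.
Only numpy, scipy, OpenCV 4.12 (cv2) and the standard library are available. Lean on these libraries where they do the work, as an engineer would, in place of code of your own. Each camera call takes 0.05 s, during which the arm holds its last target. There are 200 camera calls.

## Working session

There is one attempt and no reset: what is moved stays moved. The work goes in short steps, Python scripts to look and compute and a shell command to move; the robot and the scene stay as the last step left them, time stands still between calls to the robot, and variables do not carry over. Pictures are saved under pics/ and viewed, at most 10 in all, crops included, and the job is handed in when it is done.

```bash
mkdir -p pics; ls; cat > h.py <<'E'
from workcell import env, eyes
import numpy as np, cv2
from scipy.spatial.transform import Rotation as Ro
def grab(n):
    s=env.get_state(); p,d=eyes.read_camera(n); c=eyes.calibration(n)
    if "R" in c: R=np.array(c["R"]);t=np.array(c["t"]); W=np.eye(4);W[:3,:3]=R.T;W[:3,3]=-R.T@t
    else:
        q=np.array(s["orientation"]);T=np.eye(4);T[:3,:3]=Ro.from_quat(q[[1,2,3,0]]).as_matrix();T[:3,3]=s["tcp_pos"]
        W=T@np.array(c["tool_from_camera"])
    return p,d,(c,W)
def ray(uv,C,z):
    c,W=C; uv=np.atleast_2d(np.array(uv,float))
    r=np.c_[(uv[:,0]-c["cx"])/c["fx"],(uv[:,1]-c["cy"])/c["fy"],np.ones(len(uv))]@W[:3,:3].T
    o=W[:3,3]; return o+r*((z-o[2])/r[:,2])[:,None]
def cloud(d,C):
    c,W=C; v,u=np.mgrid[:d.shape[0],:d.shape[1]]
    P=np.stack([(u-c["cx"])/c["fx"]*d,(v-c["cy"])/c["fy"]*d,d],-1)
    return P@W[:3,:3].T+W[:3,3]
def proj(X,C):
    c,W=C; x=(np.atleast_2d(X)-W[:3,3])@W[:3,:3]
    return np.c_[x[:,0]/x[:,2]*c["fx"]+c["cx"],x[:,1]/x[:,2]*c["fy"]+c["cy"]]
def save(n,p): cv2.imwrite("pics/"+n+".png",p[:,:,::-1])
E
python3 - <<'E'
from h import *
print(env.get_state(), env.pinch_z)
for n in("top","scene"):
    p,d,C=grab(n); save(n+"0",p); np.savez("/tmp/"+n,p=p,d=d,W=C[1]); print(n,C[0]["fx"],C[1].round(3).tolist())
E
```

```text
pics
{'clock': 0.0, 'joint_pos': array([ 1.09640239e+00,  3.14023479e-01,  4.49894944e-02,  1.30359328e+00,
       -1.00561554e-06,  1.43117433e+00]), 'qvel': array([-0.00087707, -0.00071026, -0.00041641,  0.00048245, -0.00063281,
        0.00190698]), 'tau': array([-2.13998130e-03, -4.80625141e+01,  2.98534155e+01,  1.92982651e-02,
        8.57048661e-06, -1.22546572e-05]), 'tcp_pos': array([0.18870771, 0.54261972, 0.23040004]), 'orientation': array([-2.76181880e-04,  1.66605358e-01,  9.86023233e-01, -8.72813133e-04]), 'wrist_force': array([ 0.1020814 ,  0.01082702, -0.62894805]), 'ft_torque': array([ 0.00033879,  0.07232004, -0.06382072]), 'grip_force': 0.0, 'finger_gap': 0.08511299588272184} 0.0187
top 365.9540729917153 [[0.001, -0.994, 0.111, 0.477], [-1.0, -0.001, 0.004, -0.009], [-0.004, -0.111, -0.994, 1.009], [0.0, 0.0, 0.0, 1.0]]
scene 394.38450081505187 [[-0.663, -0.34, 0.667, -0.056], [-0.748, 0.32, -0.581, 0.518], [-0.015, -0.884, -0.466, 0.533], [0.0, 0.0, 0.0, 1.0]]
```

View pics/top0.png

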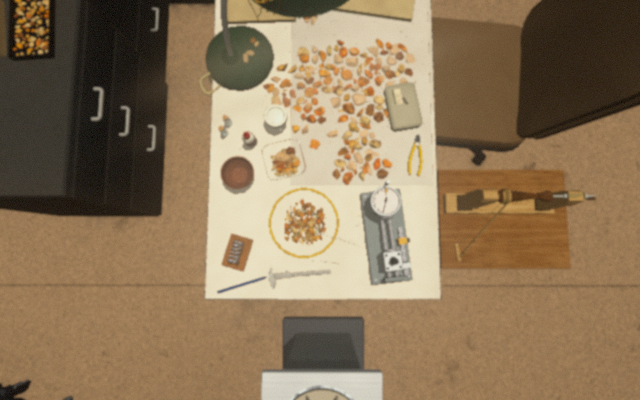

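View pics/scene0.png

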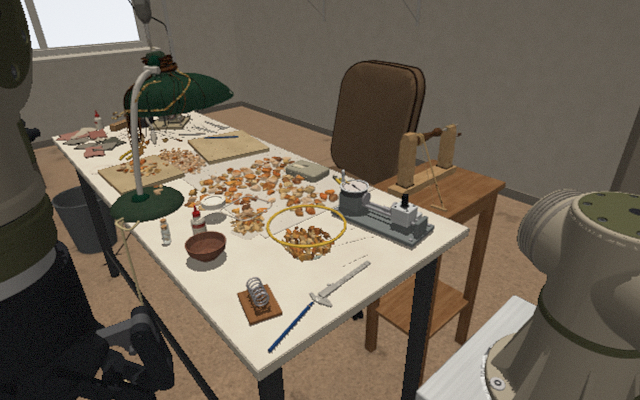

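The top view shows the tester at about (388,237), with its dial at (384,203) and carriage at (393,260), and the spring rest at (237,252). The scene view shows the spring at (258,292) in its rest and the tester at (385,215). I'll localize these coarsely, then look closer with the wrist camera.

```bash
python3 - <<'E'
from h import *
z=np.load("/tmp/top.npz"); p,d=z["p"],z["d"]; C=(eyes.calibration("top"),z["W"])
P=cloud(d,C)
hsv=cv2.cvtColor(p,cv2.COLOR_RGB2HSV)
def comp(m,name,zz,roi):
    M=np.zeros_like(m);a,b,c,e=roi;M[b:e,a:c]=m[b:e,a:c]
    n,l,s,_=cv2.connectedComponentsWithStats(M.astype(np.uint8)); i=1+s[1:,4].argmax()
    r=cv2.minAreaRect(cv2.findContours((l==i).astype(np.uint8),0,2)[0][0]); b=cv2.boxPoints(r)
    print(name,s[i,4],r,ray([r[0]],C,zz).round(4),ray(b,C,zz)[:,:2].round(3).tolist())
comp((hsv[...,1]>90)&(hsv[...,2]<190),"rest",.008,(215,225,260,275))
comp((P[...,2]>.008)&(P[...,2]<.3),"tester",.02,(355,180,425,292))
m=P[225:275,215:260]; print("rest z",np.percentile(m[...,2],[5,50,95,99]))
for r in range(184,292,6): print(r,(P[r,360:416:4,2]*1000).astype(int))
print(eyes.calibration("wrist"))
im=np.hstack([cv2.resize(p[175:295,350:425],None,fx=5,fy=5,interpolation=2),cv2.resize(p[175:295,200:275],None,fx=5,fy=5,interpolation=2)]); save("crop0",im)
E
```

```text
rest 535 ((236.8162384033203, 252.09730529785156), (22.497570037841797, 32.79057693481445), 17.10272979736328) [[0.4646 0.2293 0.008 ]] [[0.431, 0.271], [0.516, 0.247], [0.498, 0.188], [0.414, 0.212]]
tester 3855 ((386.1238708496094, 231.26617431640625), (101.7314453125, 43.41389083862305), 82.69424438476562) [[ 0.5211 -0.175   0.02  ]] [[0.651, -0.101], [0.667, -0.219], [0.395, -0.247], [0.38, -0.133]]
rest z [-0.0032515   0.000698    0.0227834   0.04576504]
184 [   4    0 1008    2    0    3   83    4    1    3    1    0    3    4]
190 [-3  0  1  0 79 76 78 78 76 78 -3  3  0 -1]
196 [11 18 15 83 76 79 77 74 77 78 14 -1 -1  1]
202 [ 0 16 18 76 77 75 75 75 73 76 79  0  1  0]
208 [ 1 16 15 76 76 75 76 75 76 80 13  0  2 -2]
214 [ 0 18 17 16 29 76 80 78 15 13 16  0  0 -1]
220 [ 3 14 16 14 19 39 16 41 16 18 17 -4  2  0]
226 [-1 15 14 17 16 16 18 19 18 14 27 17 -1 -3]
232 [ 1  0 15 17 16 12 42 15 16 17 28 18  1  0]
238 [ 0  0 12 11 16 19 42 17 42 14 42 36 34  0]
244 [ 0  0 17 17 13 15 45 17 43 18 24 17 -1  0]
250 [-1  3 17 18 16 15 57 67 73 66 14 22  1  3]
256 [-3 -2 13 15 16 16 69 71 73 71 71 26 16  0]
262 [  0  -1  -2  15  14  14  68  70  99 103  70  40  39   0]
268 [ 1  1  0 15 15 16 63 74 70 69 70 25 18  0]
274 [ 1 -2  0 18 14 12 17 42 15 40 16 25 20  0]
280 [ 0 -4  0 15 17 12 49 53 48 49 49 17  0 -2]
286 [   0   -1    0    0    2 1008    3    0   -1    4   -1   -1   -4   -1]
{'fx': 318.75128914480297, 'fy': 318.75128914480297, 'cx': 314.27628724854185, 'cy': 197.51465990603572, 'tool_from_camera': array([[-2.06845881e-04, -9.54751432e-01, -2.97404875e-01,
         7.72532241e-02],
       [ 9.99999957e-01, -2.59485030e-04,  1.37515675e-04,
         5.01757006e-04],
       [-2.08465401e-04, -2.97404834e-01,  9.54751445e-01,
        -1.43679743e-01],
       [ 0.00000000e+00,  0.00000000e+00,  0.00000000e+00,
         1.00000000e+00]])}
```

View pics/crop0.png

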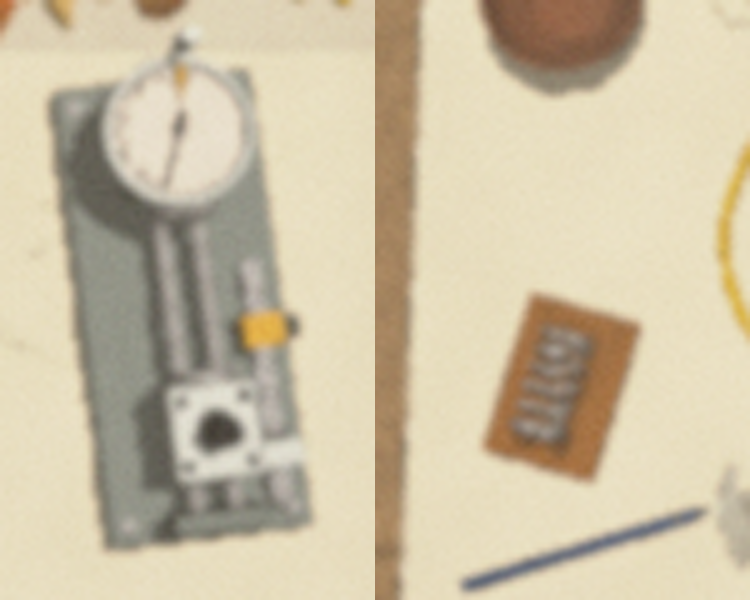

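The crop shows the carriage's black post at about (218,430) and the brass stop at (265,328). The dial hub is at (180,122), with the needle pointing down toward (168,185). The limit post is at (185,42) and the spring lies along the rest's long side. Next I'll move above the spring.

```bash
python3 -m jog '[0.9,-0.95,0,0,0,0,1, 0.9,-0.95,0,0,0,0,1, 0.9,-0.95,0,0,0,0,1, 0.9,-0.95,0,0,0,0,1, 0.9,-0.95,0,0,0,0,1, 0.9,-0.95,0,0,0,0,1, 0.9,-0.95,0,0,0,0,1, 0.9,-0.95,0,0,0,0,1]' 30
python3 -m jog '[0.48,-0.62,-0.2,0,0,0.015,1, 0.48,-0.62,-0.2,0,0,0.015,1, 0.48,-0.62,-0.2,0,0,0.015,1, 0.48,-0.62,-0.2,0,0,0.015,1, 0.48,-0.62,-0.2,0,0,0.015,1, 0.48,-0.62,-0.2,0,0,0.015,1, 0.48,-0.62,-0.2,0,0,0.015,1]'
python3 - <<'E'
from h import *
p,d,C=grab("wrist"); np.savez("/tmp/w1",p=p,d=d,W=C[1]); save("w1",p)
P=cloud(d,C); hsv=cv2.cvtColor(p,cv2.COLOR_RGB2HSV)
xy=np.hypot(P[...,0]-.465,P[...,1]-.229)<.09
m=xy&(P[...,2]>.018)&(P[...,2]<.07)&(d>0)
n,l,s,_=cv2.connectedComponentsWithStats(m.astype(np.uint8))
Q=P[m]; print(len(Q),np.percentile(Q[:,2],[2,50,98]))
r=cv2.minAreaRect(Q[:,:2].astype(np.float32)*1000); print("cloud",r,cv2.boxPoints(r).round(0).tolist())
b=((hsv[...,1]>100)&xy&(P[...,2]<.03)).astype(np.uint8); b=cv2.morphologyEx(b,cv2.MORPH_CLOSE,np.ones((5,5)))
c=max(cv2.findContours(b,0,2)[0],key=cv2.contourArea)[:,0]
print("rest",cv2.minAreaRect((ray(c,C,.008)[:,:2]*1000).astype(np.float32)))
E
```

```text
clock: 0.77
tcp_pos: [0.3709, 0.3508, 0.231]
orientation: [-0.0, 0.169, 0.986, -0.0]
wrist_force: [0.3, 0.6, -1.1]
finger_gap: 0.0855
grip_force: 0.0
clock: 1.35
tcp_pos: [0.4642, 0.23, 0.1911]
orientation: [-0.001, 0.143, 0.99, 0.0]
wrist_force: [-1.1, 0.4, 0.9]
finger_gap: 0.0853
grip_force: 0.0
1561 [0.01864898 0.02694662 0.0481455 ]
cloud ((463.21453857421875, 232.12954711914062), (29.523757934570312, 66.08076477050781), 73.594482421875) [[427.0, 227.0], [491.0, 209.0], [499.0, 237.0], [436.0, 256.0]]
rest ((462.709716796875, 231.97891235351562), (62.7341423034668, 88.0296401977539), 73.6563491821289)
```

View pics/w1.png

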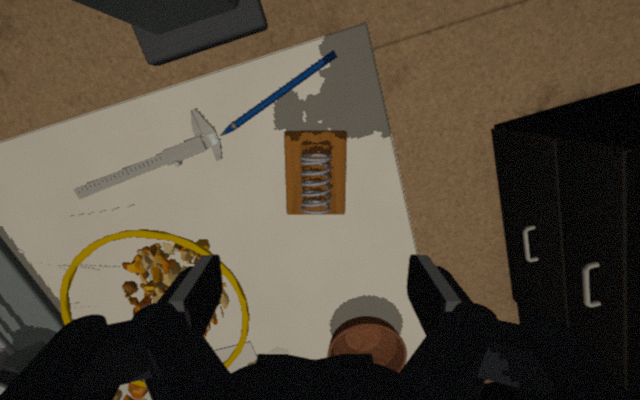

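The wrist view shows the spring at about (317,182), aligned with the image vertical, in a rest spanning (286..346, 131..214). The caliper is at about (150,160). I'll descend and grip.

```bash
python3 -m jog '[-0.006,0.01,-0.2,0,0,0,0.4, -0.006,0.01,-0.4,0,0,0,0.4, -0.006,0.01,-0.6,0,0,0,0.4, -0.006,0.01,-0.75,0,0,0,0.4, -0.006,0.01,-0.82,0,0,0,0.4, -0.006,0.01,-0.865,0,0,0,0.4, -0.006,0.01,-0.865,0,0,0,0.4, -0.006,0.01,-0.865,0,0,0,0.4]' 25
python3 -m jog '[0,0,0,0,0,0,-0.6, 0,0,0,0,0,0,-0.6, 0,0,0,0,0,0,-0.6, 0,0,0,0,0,0,-0.6, 0,0,0,0,0,0,-0.6, 0,0,0,0,0,0,-0.6]' 25
```

```text
clock: 2.07
tcp_pos: [0.4637, 0.2323, 0.019]
orientation: [0.0, 0.142, 0.99, 0.0]
wrist_force: [0.4, -0.4, 0.4]
finger_gap: 0.0598
grip_force: 0.0
clock: 2.57
tcp_pos: [0.4648, 0.2309, 0.0201]
orientation: [0.001, 0.144, 0.99, 0.0]
wrist_force: [-1.7, -2.3, 5.2]
finger_gap: 0.0287
grip_force: 24.3
```

```bash
python3 -m jog '[0,0,0.2,0,0,0,-0.6, 0,0,0.4,0,0,0,-0.6, 0,0,0.6,0,0,0,-0.6, 0,-0.1,0.8,0,0,0,-0.6, 0,-0.3,1,0,0,0,-0.6, 0,-0.5,1,0,0,0,-0.6, 0,-0.7,1,0,0,0,-0.6, 0,-0.8,1,0,0,0,-0.6]' 
python3 -m jog '[0.1,-0.2,0.1,0,0,0.03,-0.6, 0.2,-0.4,0.15,0,0,0.06,-0.6, 0.3,-0.6,0.15,0,0,0.09,-0.6, 0.4,-0.8,0.15,0,0,0.12,-0.6, 0.4,-1,0.15,0,0,0.128,-0.6, 0.4,-1,0.15,0,0,0.128,-0.6, 0.4,-1,0.15,0,0,0.128,-0.6]' 
python3 -m jog '[0,-0.2,0,0,0,0,-0.6, 0,-0.26,0,0,0,0,-0.6, 0,-0.26,0,0,0,0,-0.6, 0,-0.26,0,0,0,0,-0.6, 0,-0.26,0,0,0,0,-0.6]' 
cat > look.py <<'E'
import sys
from h import *
n=sys.argv[1]; p,d,C=grab("wrist"); np.savez("/tmp/"+n,p=p,d=d,W=C[1]); save(n,p)
E
python3 look.py w2
```

```text
clock: 3.23
tcp_pos: [0.4646, 0.0688, 0.221]
orientation: [0.003, 0.144, 0.99, 0.0]
wrist_force: [0.2, -0.9, -0.1]
finger_gap: 0.029
grip_force: 25.3
clock: 3.82
tcp_pos: [0.5442, -0.1327, 0.2484]
orientation: [0.0, -0.054, 0.999, -0.0]
wrist_force: [-0.1, 0.5, -1.2]
finger_gap: 0.0292
grip_force: 25.4
clock: 4.23
tcp_pos: [0.5434, -0.1795, 0.2487]
orientation: [0.0, -0.058, 0.998, 0.0]
wrist_force: [-0.2, 0.8, 0.1]
finger_gap: 0.0288
grip_force: 25.4
```

View pics/w2.png

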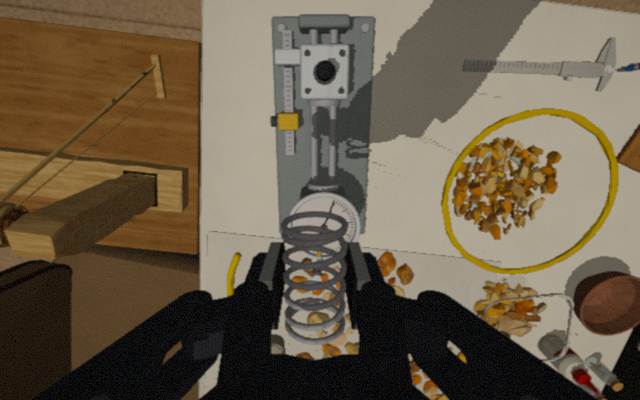

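The spring is held, its coils spanning about (283..347, 210..340). The tester is in clear view: carriage post (325,70), brass stop (288,121), load plate around (325,185), dial hub near (328,225). I'll measure these and the spring in the hand.

```bash
cat > m2.py <<'E'
from h import *
z=np.load("/tmp/w2.npz"); p,d=z["p"],z["d"]; C=(eyes.calibration("wrist"),z["W"]); P=cloud(d,C); X,Y,Z=P[...,0],P[...,1],P[...,2]
hsv=cv2.cvtColor(p,cv2.COLOR_RGB2HSV); H,S,V=[hsv[...,i].astype(int) for i in range(3)]
u=np.arange(640)[None,:]+0*np.arange(400)[:,None]; v=np.arange(400)[:,None]+0*u
roi=(u>260)&(u<390)&(v<240)
# base edges at z .016
L=[];R=[]
for r in list(range(30,205,3)):
    g=np.where(roi[r]&(Z[r]>.009)&(Z[r]<.13)&(d[r]>0)&(p[r].astype(int)[:,0]<200))[0]
    if len(g): L.append((g[0]-.5,r)); R.append((g[-1]+.5,r))
for nm,E in(("L",L),("R",R)):
    W=ray(E,C,.016); x,y=W[:,0],W[:,1]
    k=np.ones(len(x),bool)
    for _ in range(6):
        f=np.polyfit(x[k],y[k],1); e=abs(y-np.polyval(f,x)); k=e<max(.0015,1.5*np.median(e))
    print(nm,f,np.degrees(np.arctan(f[0])),k.sum(),len(k),"y at .5",np.polyval(f,.5))
def rect(m,nm):
    n,l,s,_=cv2.connectedComponentsWithStats(m.astype(np.uint8)); i=1+s[1:,4].argmax(); m=l==i
    Q=P[m]; r=cv2.minAreaRect((Q[:,:2]*1000).astype(np.float32)); print(nm,m.sum(),np.round(r[0],1),np.round(r[1],1),round(r[2],1),"mean",Q.mean(0).round(4)); return m
rect(roi&(Z>.063)&(Z<.08)&(v<110),"carriage top")
rect(roi&(Z>.092)&(Z<.115)&(v<110),"post")
rect(roi&(H>15)&(H<32)&(S>120)&(V>120)&(v>100)&(v<140),"stop")
rect(roi&(Z>.070)&(Z<.084)&(v>150),"dial")
pl=roi&(v>150)&(v<200)&(Z>.046)&(Z<.075); m=rect(pl,"plate")
# spring in tool frame
s=(v>205)&(v<350)&(u>275)&(u<355)&(d>.02)&(d<.24); Q=P[s]; print("spring",s.sum(),Q.min(0).round(4),Q.max(0).round(4)); 
r=cv2.minAreaRect((Q[:,:2]*1000).astype(np.float32)); print(r)
for c in range(312,340,4): print(c,[(int(q[0]*1000),int(q[1]*1000),int(q[2]*1000)) for q in P[170:200:3,c]])
E
python3 m2.py
```

```text
L [ 0.11743587 -0.2875344 ] 6.697901380653515 55 59 y at .5 -0.2288164625325671
R [ 0.11708462 -0.17715097] 6.678049215407652 59 59 y at .5 -0.11860866322435479
carriage top 2577 [ 445.3 -180.1] [54.2 46.1] 6.5 mean [ 0.4442 -0.1805  0.072 ]
post 296 [ 443.  -180.6] [15.2 15.2] 77.8 mean [ 0.4432 -0.1806  0.1037]
stop 318 [ 489.2 -204.1] [22.4 50.6] 29.5 mean [ 0.494  -0.213   0.0398]
dial 1490 [ 576.7 -156.7] [77.  45.4] 70.7 mean [ 0.5737 -0.157   0.0787]
plate 432 [ 561.  -166.7] [19.  51.7] 7.8 mean [ 0.5566 -0.1678  0.062 ]
spring 6560 [ 0.5165 -0.198   0.2469] [ 0.573  -0.1606  0.289 ]
((544.9662475585938, -178.0390167236328), (55.16712188720703, 37.03917694091797), 6.973859786987305)
312 [(543, -180, 42), (546, -180, 43), (550, -180, 42), (553, -179, 43), (553, -179, 58), (554, -179, 67), (557, -179, 68), (567, -178, 43), (559, -178, 81), (562, -178, 81)]
316 [(542, -176, 42), (546, -175, 42), (549, -175, 43), (552, -175, 44), (553, -175, 55), (553, -175, 66), (555, -175, 71), (561, -174, 62), (559, -174, 81), (466, -187, 392)]
320 [(547, -170, 17), (551, -170, 17), (555, -169, 17), (552, -170, 43), (552, -170, 55), (552, -171, 69), (554, -170, 72), (558, -170, 72), (558, -170, 82), (562, -170, 78)]
324 [(547, -166, 16), (551, -165, 17), (554, -165, 16), (552, -166, 42), (551, -166, 57), (552, -166, 67), (554, -166, 73), (557, -166, 72), (558, -166, 82), (562, -166, 77)]
328 [(546, -161, 17), (550, -160, 17), (554, -160, 17), (551, -161, 41), (551, -162, 56), (551, -162, 69), (554, -162, 71), (557, -162, 71), (557, -162, 81), (561, -162, 78)]
332 [(540, -158, 44), (544, -158, 43), (547, -157, 44), (551, -157, 43), (551, -158, 56), (551, -158, 68), (553, -158, 71), (564, -155, 43), (557, -158, 82), (560, -158, 81)]
336 [(466, -187, 392), (549, -151, 16), (553, -150, 15), (556, -150, 17), (550, -153, 55), (551, -154, 66), (554, -153, 66), (564, -151, 44), (556, -154, 81), (559, -154, 81)]
```

```bash
python3 -m jog '[-0.162,0.036,-0.1,0,0,0,-0.6, -0.162,0.036,-0.25,0,0,0,-0.6, -0.162,0.036,-0.4,0,0,0,-0.6, -0.162,0.036,-0.55,0,0,0,-0.6, -0.162,0.036,-0.7,0,0,0,-0.6, -0.162,0.036,-0.8,0,0,0,-0.6, -0.162,0.036,-0.85,0,0,0,-0.6, -0.162,0.036,-0.85,0,0,0,-0.6, -0.162,0.036,-0.85,0,0,0,-0.6]'
python3 -m jog '[0,0,0,0,0,0,-0.6]'
```

```text
clock: 5.03
tcp_pos: [0.5116, -0.173, 0.0789]
orientation: [0.0, -0.058, 0.998, 0.0]
wrist_force: [-0.0, -0.2, -0.5]
finger_gap: 0.0289
grip_force: 25.5
clock: 5.12
tcp_pos: [0.5126, -0.1738, 0.08]
orientation: [0.001, -0.058, 0.998, -0.001]
wrist_force: [0.1, -0.5, -1.5]
finger_gap: 0.0291
grip_force: 25.5
```

```bash
python3 -m jog '[0,0.003,-0.05,0,0,0,-0.6, 0,0.003,-0.1,0,0,0,-0.6, 0,0.003,-0.14,0,0,0,-0.6, 0,0.003,-0.16,0,0,0,-0.6, 0,0.003,-0.165,0,0,0,-0.6, 0,0.003,-0.165,0,0,0,-0.6]'
python3 -m jog '[0,0,-0.006,0,0,0,-0.6, 0,0,-0.012,0,0,0,-0.6, 0,0,-0.012,0,0,0,-0.6]'
```

```text
clock: 5.62
tcp_pos: [0.5108, -0.1729, 0.0446]
orientation: [-0.001, -0.057, 0.998, 0.0]
wrist_force: [-0.3, -0.2, -0.3]
finger_gap: 0.0286
grip_force: 25.5
clock: 5.87
tcp_pos: [0.5118, -0.1735, 0.0433]
orientation: [0.0, -0.057, 0.998, -0.0]
wrist_force: [0.9, -0.1, 0.4]
finger_gap: 0.0288
grip_force: 25.5
```

```bash
python3 -m jog '[0,0,-0.005,0,0,0,-0.6, 0,0,-0.005,0,0,0,-0.6]';python3 -m jog '[0,0,-0.005,0,0,0,-0.6, 0,0,-0.005,0,0,0,-0.6]'
```

```text
clock: 6.03
tcp_pos: [0.512, -0.1736, 0.0431]
orientation: [0.001, -0.057, 0.998, -0.001]
wrist_force: [-0.8, -1.1, 5.7]
finger_gap: 0.0293
grip_force: 26.0
clock: 6.2
tcp_pos: [0.512, -0.1737, 0.043]
orientation: [0.001, -0.057, 0.998, -0.001]
wrist_force: [-4.0, 0.8, 12.6]
finger_gap: 0.029
grip_force: 26.6
```

```bash
python3 -m jog '[0,0,0.008,0,0,0,-0.6, 0,0,0.008,0,0,0,-0.1, 0,0,0.008,0,0,0,0, 0,0,0.008,0,0,0,0.05, 0,0,0.008,0,0,0,0.05, 0,0,0.1,0,0,0,0.05, 0,0,0.3,0,0,0,0.05, 0,0,0.5,0,0,0,0.05, 0,0,0.7,0,0,0,0.05, 0,0,0.9,0,0,0,0.05, 0,0,1,0,0,0,0.05]'
python3 -m jog '[0.15,0,0.03,0,0,0,-1,0.15,0,0.03,0,0,0,-1,0.15,0,0.03,0,0,0,-1]'
python3 look.py w3
```

```text
clock: 7.12
tcp_pos: [0.5127, -0.1737, 0.246]
orientation: [0.003, -0.057, 0.998, -0.001]
wrist_force: [0.5, 1.0, 0.7]
finger_gap: 0.045
grip_force: 0.0
clock: 7.37
tcp_pos: [0.5423, -0.1732, 0.2467]
orientation: [0.0, -0.058, 0.998, -0.0]
wrist_force: [0.1, -0.4, -0.3]
finger_gap: 0.0091
grip_force: 0.0
```

View pics/w3.png

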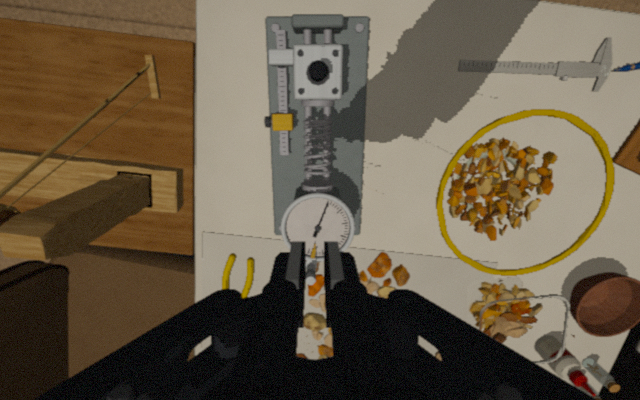

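The spring lies straight on the rods between the carriage and the plate, at about (317,140). The needle tip is at about (327,203) and the hub at (318,230). Next I'll measure the ear-to-stop travel.

```bash
python3 - <<'E'
from h import *
z=np.load("/tmp/w3.npz"); p,d=z["p"],z["d"]; C=(eyes.calibration("wrist"),z["W"]); P=cloud(d,C)
a=np.array([np.cos(.1167),np.sin(.1167)]); o=np.array([.5,-.1737])
T=np.dstack([(P[...,:2]-o)@a,(P[...,:2]-o)@[-a[1],a[0]],P[...,2]])*1000
for c in (276,280,284): print(c,[(r,)+tuple(T[r,c].astype(int))+tuple(p[r,c].tolist()) for r in list(range(48,70,2))+list(range(108,134,2))])
# spring
m=(T[...,2]>50)&(T[...,2]<75)&(T[...,0]>-25)&(T[...,0]<48)&(abs(T[...,1])<25)
Q=T[m]; print("spring",np.percentile(Q,[1,50,99],axis=0).round(1).tolist())
h=Q[Q[:,2]>66]; print("crest y",h[:,1].mean(),np.polyfit(h[:,0],h[:,1],1))
m=(T[...,2]>92)&(T[...,2]<110)&(abs(T[...,1])<25)&(T[...,0]<0)&(T[...,0]>-90); print("post",T[m].mean(0),np.ptp(T[m],axis=0))
E
```

```text
276 [(48, np.int64(-86), np.int64(-44), np.int64(16), 109, 107, 104), (50, np.int64(-80), np.int64(-41), np.int64(41), 147, 148, 141), (52, np.int64(-78), np.int64(-41), np.int64(42), 157, 156, 148), (54, np.int64(-77), np.int64(-41), np.int64(41), 157, 157, 151), (56, np.int64(-75), np.int64(-41), np.int64(42), 160, 160, 154), (58, np.int64(-73), np.int64(-41), np.int64(41), 160, 159, 154), (60, np.int64(-71), np.int64(-41), np.int64(41), 160, 158, 154), (62, np.int64(-69), np.int64(-41), np.int64(42), 162, 160, 155), (64, np.int64(-67), np.int64(-42), np.int64(41), 122, 120, 115), (66, np.int64(-67), np.int64(-44), np.int64(23), 92, 90, 87), (68, np.int64(-66), np.int64(-44), np.int64(17), 110, 112, 108), (108, np.int64(-24), np.int64(-46), np.int64(16), 105, 107, 101), (110, np.int64(-22), np.int64(-46), np.int64(16), 103, 107, 101), (112, np.int64(-19), np.int64(-46), np.int64(17), 74, 72, 74), (114, np.int64(-18), np.int64(-44), np.int64(39), 137, 105, 25), (116, np.int64(-16), np.int64(-44), np.int64(39), 166, 128, 26), (118, np.int64(-14), np.int64(-44), np.int64(39), 163, 129
[... 3081 characters left out ...]
p.int64(-35), np.int64(38), 163, 130, 40), (120, np.int64(-12), np.int64(-35), np.int64(38), 162, 127, 26), (122, np.int64(-10), np.int64(-35), np.int64(37), 161, 128, 16), (124, np.int64(-8), np.int64(-35), np.int64(39), 164, 130, 36), (126, np.int64(-6), np.int64(-35), np.int64(38), 165, 131, 37), (128, np.int64(-4), np.int64(-35), np.int64(39), 167, 131, 23), (130, np.int64(-1), np.int64(-36), np.int64(37), 146, 126, 87), (132, np.int64(1), np.int64(-37), np.int64(27), 136, 133, 131)]
spring [[-13.4, -14.2, 50.3], [11.0, 0.4, 68.2], [39.7, 14.3, 71.8]]
crest y -0.03759971342208396 [ 0.0025603  -0.06544042]
post [-57.26594456  -0.12591043 103.65729818] [15.66670622 15.32290172 14.05801831]
```

```bash
python3 -m jog '[-0.2,-0.016,0,0,0,0,-1,-0.4,-0.032,0,0,0,0,-1,-0.6,-0.05,0,0,0,0,-1,-0.67,-0.056,-0.1,0,0,0,-1,-0.67,-0.056,-0.3,0,0,0,-1,-0.67,-0.056,-0.5,0,0,0,-1,-0.67,-0.056,-0.7,0,0,0,-1,-0.67,-0.056,-0.8,0,0,0,-1,-0.67,-0.056,-0.835,0,0,0,-1,-0.67,-0.056,-0.835,0,0,0,-1,-0.67,-0.056,-0.835,0,0,0,-1]'
python3 -m jog '[0.02,0.002,0,0,0,0,-1,0.03,0.0035,0,0,0,0,-1,0.04,0.0047,0,0,0,0,-1,0.05,0.0059,0,0,0,0,-1,0.06,0.007,0,0,0,0,-1,0.065,0.0076,0,0,0,0,-1]'
```

```text
clock: 8.33
tcp_pos: [0.4072, -0.1843, 0.0803]
orientation: [-0.0, -0.057, 0.998, 0.0]
wrist_force: [0.2, 1.2, 0.5]
finger_gap: 0.0006
grip_force: 0.0
clock: 8.83
tcp_pos: [0.4209, -0.1829, 0.0803]
orientation: [0.0, -0.057, 0.998, -0.0]
wrist_force: [-1.1, -0.3, -0.1]
finger_gap: 0.0001
grip_force: 0.0
```

```bash
python3 -m jog '[0.015,0.0018,0,0,0,0,-1,0.03,0.0035,0,0,0,0,-1,0.045,0.0053,0,0,0,0,-1,0.06,0.007,0,0,0,0,-1,0.075,0.0088,0,0,0,0,-1,0.09,0.0105,0,0,0,0,-1]'
python3 -m jog '[0.015,0.0018,0,0,0,0,-1,0.03,0.0035,0,0,0,0,-1,0.045,0.0053,0,0,0,0,-1,0.06,0.007,0,0,0,0,-1,0.075,0.0088,0,0,0,0,-1,0.09,0.0105,0,0,0,0,-1]'
```

```text
clock: 9.33
tcp_pos: [0.4366, -0.1807, 0.0797]
orientation: [-0.002, -0.057, 0.998, -0.0]
wrist_force: [-7.0, -2.1, 5.4]
finger_gap: -0.0002
grip_force: 3.5
clock: 9.83
tcp_pos: [0.4543, -0.1786, 0.0797]
orientation: [-0.002, -0.057, 0.998, -0.0]
wrist_force: [-8.2, -1.9, 5.3]
finger_gap: -0.0001
grip_force: 4.0
```

```bash
python3 -m jog '[0.01,0.0012,0,0,0,0,-1,0.02,0.0023,0,0,0,0,-1,0.03,0.0035,0,0,0,0,-1,0.04,0.0047,0,0,0,0,-1,0.05,0.0059,0,0,0,0,-1]'
python3 -m jog '[0.004,0.0005,0,0,0,0,-1,0.008,0.0009,0,0,0,0,-1,0.012,0.0014,0,0,0,0,-1,0.016,0.0019,0,0,0,0,-1]'
python3 - <<'E'
from h import *
s=env.get_state(); print(s["tcp_pos"],s["wrist_force"])
p,d,C=grab("wrist");np.savez("/tmp/w4",p=p,d=d,W=C[1]);save("w4",p);P=cloud(d,C)
a=np.array([np.cos(.1167),np.sin(.1167)]); o=np.array([.5,-.1737])
T=np.dstack([(P[...,:2]-o)@a,(P[...,:2]-o)@[-a[1],a[0]],P[...,2]])*1000
hs=cv2.cvtColor(p,cv2.COLOR_RGB2HSV)
ear=(abs(T[...,1]+38)<6)&(T[...,2]>37)&(T[...,2]<47)&(hs[...,1]<60)&(T[...,0]<0)&(T[...,0]>-90)
st=(abs(T[...,1]+38)<6)&(T[...,2]>33)&(T[...,2]<47)&(hs[...,1]>110)&(T[...,0]<20)&(T[...,0]>-60)
for m in(ear,st): print(m.sum(),np.percentile(T[m],[2,98],axis=0).round(1).tolist() if m.sum() else 0)
E
```

```text
clock: 10.25
tcp_pos: [0.4638, -0.1775, 0.0797]
orientation: [-0.003, -0.057, 0.998, -0.0]
wrist_force: [-9.7, -2.4, 6.9]
finger_gap: 0.0002
grip_force: 4.8
clock: 10.58
tcp_pos: [0.4667, -0.1772, 0.0797]
orientation: [-0.003, -0.057, 0.998, -0.0]
wrist_force: [-9.5, -2.7, 6.9]
finger_gap: 0.0005
grip_force: 5.0
[ 0.46671259 -0.17717136  0.07969126] [-9.51803265 -2.74461892  6.92781161]
444 [[-40.7, -43.6, 38.1], [-26.9, -32.3, 42.6]]
520 [[-19.6, -43.8, 33.9], [-2.5, -32.2, 40.1]]
```

```bash
python3 -m jog '[0.004,0.0005,0,0,0,0,-1,0.008,0.0009,0,0,0,0,-1,0.012,0.0014,0,0,0,0,-1,0.016,0.0019,0,0,0,0,-1,0.02,0.0023,0,0,0,0,-1]'
python3 -m jog '[0.003,0.0004,0,0,0,0,-1,0.003,0.0004,0,0,0,0,-1]'
python3 -m jog '[0.003,0.0004,0,0,0,0,-1,0.003,0.0004,0,0,0,0,-1]'
```

```text
clock: 11.05
tcp_pos: [0.4704, -0.1767, 0.0797]
orientation: [-0.003, -0.057, 0.998, -0.0]
wrist_force: [-10.4, -2.5, 7.7]
finger_gap: -0.0005
grip_force: 5.4
clock: 11.22
tcp_pos: [0.4711, -0.1766, 0.0797]
orientation: [-0.003, -0.057, 0.998, -0.0]
wrist_force: [-10.3, -2.5, 6.4]
finger_gap: -0.0001
grip_force: 5.2
clock: 11.38
tcp_pos: [0.4716, -0.1766, 0.0796]
orientation: [-0.003, -0.057, 0.998, -0.0]
wrist_force: [-10.1, -1.8, 7.2]
finger_gap: -0.0
grip_force: 5.3
```

```bash
for i in 1 ; do python3 -m jog '[0.003,0.0004,0,0,0,0,-1,0.003,0.0004,0,0,0,0,-1]' | egrep "tcp|wrist"; done
python3 -m jog '[0.003,0.0004,0,0,0,0,-1,0.003,0.0004,0,0,0,0,-1]' | egrep "tcp|wrist"
python3 -m jog '[0.0025,0.0003,0,0,0,0,-1,0.0025,0.0003,0,0,0,0,-1]' | egrep "tcp|wrist"
```

```text
tcp_pos: [0.4722, -0.1765, 0.0797]
wrist_force: [-10.3, -1.5, 7.1]
tcp_pos: [0.4727, -0.1765, 0.0797]
wrist_force: [-10.1, -2.7, 8.1]
tcp_pos: [0.473, -0.1764, 0.0797]
wrist_force: [-10.8, -3.3, 8.4]
```

```bash
python3 -m jog '[0.0025,0.0003,0,0,0,0,-1,0.0025,0.0003,0,0,0,0,-1]' | egrep "tcp|wrist"
python3 -m jog '[0.0025,0.0003,0,0,0,0,-1,0.0025,0.0003,0,0,0,0,-1]' | egrep "tcp|wrist"
```

```text
tcp_pos: [0.473, -0.1764, 0.0797]
wrist_force: [-12.7, -2.7, 9.7]
tcp_pos: [0.473, -0.1764, 0.0797]
wrist_force: [-14.8, -3.8, 9.6]
```

The TCP has stalled at x=0.473 and the axial force has risen from about 10.5 N to 15 N, so the ear bears on the stop with about 4 N. I'll hold briefly, back off and look at the dial.

```bash
python3 -m jog '[0,0,0,0,0,0,-1,0,0,0,0,0,0,-1,0,0,0,0,0,0,-1]' | egrep "tcp|wrist"
python3 -m jog '[-0.02,-0.0023,0,0,0,0,-1,-0.06,-0.007,0,0,0,0,-1,-0.1,-0.01,0.1,0,0,0,-1,-0.1,-0.01,0.3,0,0,0,-1,-0.1,-0.01,0.5,0,0,0,-1,0,0,0.7,0,0,0,-1,0.2,0.02,0.8,0,0,0,-1,0.4,0.04,0.85,0,0,0,-1,0.5,0.05,0.85,0,0,0,-1,0.5,0.05,0.85,0,0,0,-1]'
cat > dial.py <<'E'
import sys
from h import *
n=sys.argv[1]; p,d,C=grab("wrist"); np.savez("/tmp/"+n,p=p,d=d,W=C[1]); P=cloud(d,C)
a=np.array([np.cos(.1167),np.sin(.1167)]); o=np.array([.5,-.1737])
T=np.dstack([(P[...,:2]-o)@a,(P[...,:2]-o)@[-a[1],a[0]],P[...,2]])*1000
hs=cv2.cvtColor(p,cv2.COLOR_RGB2HSV)
ear=(abs(T[...,1]+38)<6)&(T[...,2]>37)&(T[...,2]<47)&(hs[...,1]<60)&(T[...,0]<0)&(T[...,0]>-90)
st=(abs(T[...,1]+38)<6)&(T[...,2]>33)&(T[...,2]<47)&(hs[...,1]>110)&(T[...,0]<20)&(T[...,0]>-60)
for m in(ear,st): print(m.sum(),np.percentile(T[m],[2,98],axis=0).round(1).tolist() if m.sum() else 0)
dm=(T[...,2]>68)&(T[...,2]<90)&(T[...,0]>20)&(T[...,0]<150)&(abs(T[...,1])<50)&(d>0)
k,l,s,_=cv2.connectedComponentsWithStats(dm.astype(np.uint8)); i=1+s[1:,4].argmax(); x,y,w,h=s[i,:4]
c=max(cv2.findContours((l==i).astype(np.uint8),0,2)[0],key=cv2.contourArea)[:,0]
W=ray(cv2.convexHull(c)[:,0],C,.080)[:,:2]; print("dial comp",s[i],"circle",cv2.minEnclosingCircle((W*1000).astype(np.float32)))
pm=(T[...,2]>98)&(T[...,2]<113)&(T[...,0]>30)&(d>0)&(abs(T[...,1])<60)&(T[...,0]<150)
if pm.sum()>5: print("limit post",pm.sum(),P[pm].mean(0).round(4))
f=max(1,int(min(800/(w+24),600/(h+24)))); y0,x0=max(0,y-12),max(0,x-12); print("crop",x0,y0,f)
save(n,cv2.resize(p[y0:y+h+12,x0:x+w+12],None,fx=f,fy=f,interpolation=cv2.INTER_CUBIC))
E
python3 dial.py w5
```

```text
tcp_pos: [0.473, -0.1764, 0.0797]
wrist_force: [-14.0, -3.4, 10.5]
clock: 13.3
tcp_pos: [0.5823, -0.1659, 0.25]
orientation: [0.002, -0.058, 0.998, -0.0]
wrist_force: [0.0, -0.3, -1.0]
finger_gap: 0.0002
grip_force: 0.0
173 [[-33.4, -43.5, 39.7], [-20.0, -32.1, 43.2]]
197 [[-18.3, -43.4, 37.6], [-1.6, -32.6, 40.6]]
dial comp [ 277  146   77   88 4564] circle ((596.7952880859375, -162.59791564941406), 46.673828125)
limit post 89 [ 0.6369 -0.165   0.106 ]
crop 265 134 5
```

View pics/w5.png

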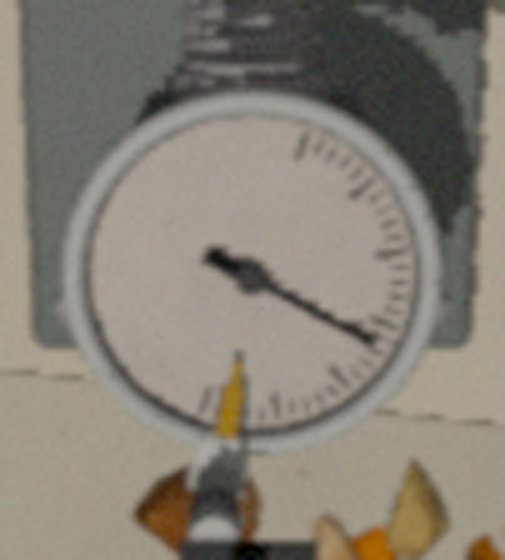

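The crop shows the hub at about (252,275) and the needle tip at (372,338) with its tail at (212,256). The brass pointer runs from (238,352) to (228,435), with the post below it near (218,500). I'll compute the angles.

```bash
cat > ang.py <<'E'
import sys
from h import *
n,x0,y0=sys.argv[1],265,134
z=np.load(f"/tmp/{n}.npz"); p=z["p"]; C=(eyes.calibration("wrist"),z["W"])
hs=cv2.cvtColor(p,cv2.COLOR_RGB2HSV).astype(int); v,u=np.mgrid[:400,:640]
hub=np.array(eval(sys.argv[2])); g=ray([hub],C,.079)[0,:2]; print("hub",g)
uv=np.c_[u.ravel(),v.ravel()]; W=ray(uv,C,.079)[:,:2]-g; r=np.hypot(*W.T).reshape(400,640); A=np.arctan2(W[:,1],W[:,0]).reshape(400,640)
dark=(p.max(2)<95)&(r<.027); m=dark; 
pts=W.reshape(400,640,2)[m]; c=pts.mean(0); e=np.linalg.svd(pts-c)[2][0]; e*=np.sign(e@c); print("needle PCA",m.sum(),np.degrees(np.arctan2(e[1],e[0])), "centroid dir",np.degrees(np.arctan2(c[1],c[0])),"offset",np.cross(e,c))
far=m&(r>.016); print("needle far",far.sum(),np.degrees(np.angle(np.exp(1j*A[far]).mean())))
br=(hs[...,0]>15)&(hs[...,0]<32)&(hs[...,1]>130)&(r>.014)&(r<.037); print("pointer",br.sum(),np.degrees(np.angle(np.exp(1j*A[br]).mean())))
E
python3 ang.py w5 "(265+50.2,134+54.7)" 2>/dev/null
```

```text
hub [ 0.59446183 -0.16263709]
needle PCA 90 67.68669134497196 centroid dir 63.07283238177032 offset -0.00035721312425095945
needle far 17 66.79126996096677
pointer 42 -2.7220916840834013
```

```bash
python3 -m jog '[0.2,0.005,0,0,0,0,0,0.279,0.005,-0.05,0,0,0,0,0.279,0.005,-0.1,0,0,0,0,0.279,0.005,-0.3,0,0,0,0,0.279,0.005,-0.5,0,0,0,0,0.279,0.005,-0.65,0,0,0,0,0.279,0.005,-0.77,0,0,0,0,0.279,0.005,-0.82,0,0,0,0,0.279,0.005,-0.82,0,0,0,0,0.279,0.005,-0.82,0,0,0,0]'
python3 -m jog '[0,0,0,0,0,0,-0.7,0,0,0,0,0,0,-0.9,0,0,0,0,0,0,-0.9,0,0,0,0,0,0,-0.9,0,0,0,0,0,0,-0.9]' 20
python3 -c "
from h import *
print(env.get_state()['joint_pos'])"
```

```text
clock: 14.18
tcp_pos: [0.6324, -0.1652, 0.0864]
orientation: [-0.0, -0.057, 0.998, 0.0]
wrist_force: [0.2, -0.1, 0.6]
finger_gap: 0.043
grip_force: 0.0
clock: 14.6
tcp_pos: [0.6346, -0.1656, 0.0881]
orientation: [0.002, -0.057, 0.998, -0.001]
wrist_force: [-0.2, -0.4, 6.0]
finger_gap: 0.0091
grip_force: 21.6
[-3.77582587e-01  5.35088955e-01  2.74800664e-02  1.05944003e+00
 -1.07481681e-04 -4.92071750e-01]
```

The post is gripped (gap 9.1 mm). I'll loosen to a cage around it and swing along the arc to about 70°, turning the tool with it.

```bash
python3 -m jog '[0,0,0,0,0,0,-0.68,0,0,0,0,0,0,-0.68,0.007,0.032,0,0,0,0.02,-0.68,0.007,0.032,0,0,0,0.02,0.002,0.068,0,0,0,0.06,-0.68,0.002,0.068,0,0,0,0.06,-0.68,-0.01,0.101,0,0,0,0.11,-0.68,-0.01,0.101,0,0,0,0.11,-0.68,-0.028,0.132,0,0,0,0.16,-0.68,-0.028,0.132,0,0,0,0.16,-0.68]'
```

```text
schema error: expected a multiple of 7 numbers
```

```bash
python3 -m jog '[0,0,0,0,0,0,-0.68, 0,0,0,0,0,0,-0.68, 0.007,0.032,0,0,0,0.02,-0.68, 0.007,0.032,0,0,0,0.02,-0.68, 0.002,0.068,0,0,0,0.06,-0.68, 0.002,0.068,0,0,0,0.06,-0.68, -0.01,0.101,0,0,0,0.11,-0.68, -0.01,0.101,0,0,0,0.11,-0.68, -0.028,0.132,0,0,0,0.16,-0.68, -0.028,0.132,0,0,0,0.16,-0.68]'
python3 -m jog '[-0.024,0.028,0,0,0,0.05,-0.68, -0.024,0.028,0,0,0,0.05,-0.68, -0.051,0.05,0,0,0,0.1,-0.68, -0.051,0.05,0,0,0,0.1,-0.68, -0.076,0.065,0,0,0,0.14,-0.68, -0.076,0.065,0,0,0,0.14,-0.68, -0.099,0.075,0,0,0,0.179,-0.68, -0.099,0.075,0,0,0,0.179,-0.68, -0.099,0.075,0,0,0,0.179,-0.68]'
```

```text
clock: 15.43
tcp_pos: [0.6271, -0.1381, 0.0857]
orientation: [-0.0, -0.304, 0.953, 0.0]
wrist_force: [1.3, -0.9, -0.8]
finger_gap: 0.0137
grip_force: 0.0
clock: 16.18
tcp_pos: [0.6078, -0.1237, 0.0859]
orientation: [-0.0, -0.553, 0.833, 0.0]
wrist_force: [0.1, 0.0, 0.2]
finger_gap: 0.0138
grip_force: 0.0
```

```bash
python3 -m jog '[0,0,0,0,0,0,-0.4, 0,0,0,0,0,0,-0.4, 0,0,0.2,0,0,0,-0.4, 0,0,0.4,0,0,-0.04,-0.6, -0.13,-0.21,0.6,0,0,-0.08,-1, -0.13,-0.21,0.82,0,0,-0.12,-1, -0.13,-0.21,0.82,0,0,-0.16,-1, -0.13,-0.21,0.82,0,0,-0.2,-1, -0.13,-0.21,0.82,0,0,-0.24,-1, -0.13,-0.21,0.82,0,0,-0.28,-1, -0.13,-0.21,0.82,0,0,-0.32,-1, -0.13,-0.21,0.82,0,0,-0.339,-1]'
python3 -m jog '[0,0,0,0,0,0,-1, 0,0,0,0,0,0,-1]'
python3 dial.py w6
```

```text
clock: 17.18
tcp_pos: [0.5819, -0.1658, 0.2499]
orientation: [0.0, -0.053, 0.999, 0.0]
wrist_force: [-1.0, -0.3, 0.3]
finger_gap: 0.0001
grip_force: 0.0
clock: 17.35
tcp_pos: [0.5819, -0.1657, 0.2499]
orientation: [-0.0, -0.057, 0.998, 0.0]
wrist_force: [-0.4, 0.8, 0.3]
finger_gap: -0.0
grip_force: 0.0
192 [[-33.9, -43.7, 39.3], [-19.6, -32.2, 43.5]]
205 [[-18.7, -43.7, 37.4], [-1.9, -32.1, 40.6]]
dial comp [ 277  148   82   79 4560] circle ((593.4243774414062, -157.64901733398438), 44.123497009277344)
limit post 124 [ 0.6078 -0.1207  0.1071]
crop 265 136 5
```

View pics/w6.png

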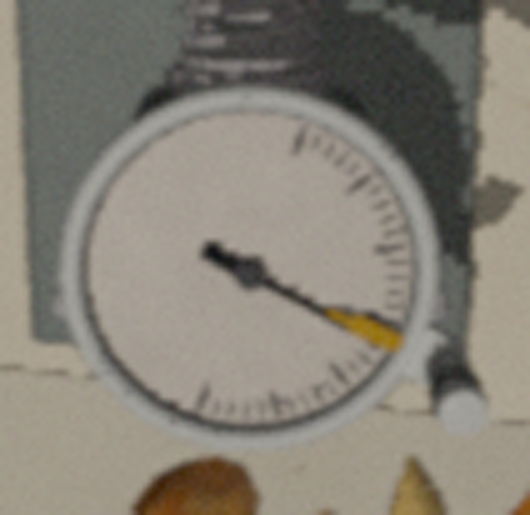

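The pointer at (325,313) to (400,345) now lies almost on the needle line (tail (208,249), hub (250,272)). I'll quantify the residual with a line fit.

```bash
cat > fit.py <<'E'
import sys
from h import *
def load(n):
    z=np.load(f"/tmp/{n}.npz"); p=z["p"]; C=(eyes.calibration("wrist"),z["W"]); v,u=np.mgrid[:400,:640]
    W=ray(np.c_[u.ravel(),v.ravel()],C,.079)[:,:2].reshape(400,640,2); return p.astype(float),W,cv2.cvtColor(p,cv2.COLOR_RGB2HSV).astype(int)
def line(Q,w):
    c=(Q*w[:,None]).sum(0)/w.sum(); D=(Q-c)*np.sqrt(w)[:,None]; e=np.linalg.svd(D,full_matrices=False)[2][0]; e*=np.sign(e[1]) if abs(e[1])>.3 else np.sign(e[0]); return c,e
dg=lambda e:np.degrees(np.arctan2(e[1],e[0]))
for n in sys.argv[1:]:
    p,W,hs=load(n)
    # face centre: bright face bounded; ring fit by dark inner rim unreliable -> use hub blob
    c0=np.array([.5945,-.1626]); r=np.hypot(*(W-c0).transpose(2,0,1))
    w=np.clip(150-p.max(2),0,80)*(r<.023)*(p.max(2)<130)*(hs[...,1]<110)
    m=w>0; c,e=line(W[m],w[m])
    hb=(w*(r<.006)); hc=(W*hb[...,None]).sum((0,1))/hb.sum()
    br=(hs[...,0]>12)&(hs[...,0]<32)&(hs[...,1]>120)&(r>.013)&(r<.04); b,f=line(W[br],np.ones(br.sum()))
    print(n,"needle",dg(e),"hub",hc,"brass n",br.sum(),"line",dg(f),"from hub",dg(b-hc),"offset of brass from needle line mm",1000*(e[0]*(b-c)[1]-e[1]*(b-c)[0]),"r",np.hypot(*(b-hc)))
E
python3 fit.py w5 w6
```

```text
w5 needle 66.68174680861345 hub [ 0.59454192 -0.16320931] brass n 43 line -2.325549486485175 from hub -1.4894140131656872 offset of brass from needle line mm -26.657287130096805 r 0.028954592124159545
w6 needle 68.36140889964494 hub [ 0.59461395 -0.16308133] brass n 54 line 71.23744238913653 from hub 70.14741807564106 offset of brass from needle line mm 0.8473238498449467 r 0.02767568138050852
```

```bash
python3 -m jog '[0.142,0.205,0,0,0,0.04,0, 0.142,0.205,0,0,0,0.08,0, 0.142,0.205,0,0,0,0.12,0, 0.142,0.205,-0.1,0,0,0.16,0, 0.142,0.205,-0.2,0,0,0.2,0, 0.142,0.205,-0.3,0,0,0.24,0, 0.142,0.205,-0.35,0,0,0.28,0, 0.142,0.205,-0.4,0,0,0.32,0, 0.142,0.205,-0.45,0,0,0.339,0, 0.142,0.205,-0.6,0,0,0.339,0, 0.142,0.205,-0.75,0,0,0.339,0, 0.142,0.205,-0.82,0,0,0.339,0]'
python3 -m jog '[0,0,0,0,0,0,0, 0,0,0,0,0,0,-0.7, 0,0,0,0,0,0,-0.9, 0,0,0,0,0,0,-0.9, 0,0,0,0,0,0,-0.9, 0,0,0,0,0,0,-0.9]' 20
python3 -m jog '[0,0,0,0,0,0,-0.6, 0,0,0,0,0,0,-0.4, 0,0,0.2,0,0,0,-0.4, 0,0,0.4,0,0,-0.04,-0.6, -0.142,-0.205,0.6,0,0,-0.08,-1, -0.142,-0.205,0.82,0,0,-0.12,-1, -0.142,-0.205,0.82,0,0,-0.16,-1, -0.142,-0.205,0.82,0,0,-0.2,-1, -0.142,-0.205,0.82,0,0,-0.24,-1, -0.142,-0.205,0.82,0,0,-0.28,-1, -0.142,-0.205,0.82,0,0,-0.32,-1, -0.142,-0.205,0.82,0,0,-0.339,-1]'
python3 -m jog '[0,0,0,0,0,0,-1, 0,0,0,0,0,0,-1]'
python3 dial.py w7; python3 fit.py w7
```

```text
clock: 18.4
tcp_pos: [0.6084, -0.124, 0.0823]
orientation: [-0.001, -0.556, 0.831, 0.002]
wrist_force: [-0.6, 0.2, 0.1]
finger_gap: 0.0427
grip_force: 0.0
clock: 18.9
tcp_pos: [0.6115, -0.1249, 0.0877]
orientation: [0.001, -0.556, 0.831, -0.001]
wrist_force: [-0.3, 0.3, 4.0]
finger_gap: 0.0087
grip_force: 21.5
clock: 19.9
tcp_pos: [0.5817, -0.1658, 0.2499]
orientation: [-0.0, -0.054, 0.999, 0.0]
wrist_force: [-0.3, -0.4, -1.0]
finger_gap: 0.0002
grip_force: 0.0
clock: 20.07
tcp_pos: [0.5818, -0.1657, 0.2499]
orientation: [-0.0, -0.058, 0.998, 0.0]
wrist_force: [0.1, 0.3, -0.3]
finger_gap: 0.0003
grip_force: 0.0
190 [[-34.1, -43.8, 39.2], [-19.6, -32.3, 43.0]]
208 [[-18.8, -43.7, 37.6], [-2.1, -32.1, 40.7]]
dial comp [ 277  148   81   79 4567] circle ((593.250244140625, -157.32205200195312), 44.532989501953125)
limit post 122 [ 0.6102 -0.1215  0.1073]
crop 265 136 5
w7 needle 68.27539509613192 hub [ 0.59457845 -0.16316318] brass n 44 line 67.5496982353022 from hub 67.135409264899 offset of brass from needle line mm -0.5503576948236426 r 0.028009576351188437
```

View pics/w7.png

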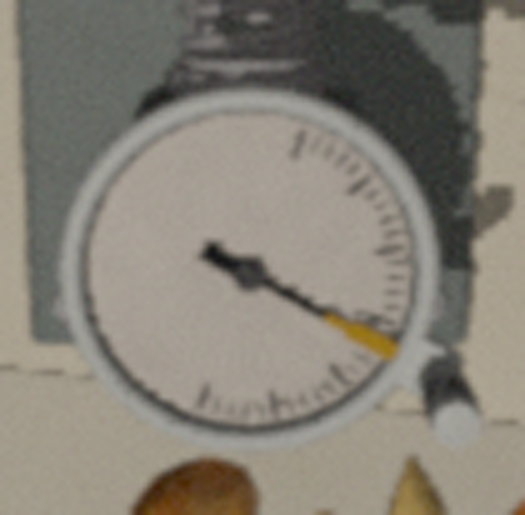

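The pointer, from (325,318) to (395,352), now lies along the needle to within about 1°, and the ear is still at the stop. Handing in.

```bash
python3 -c "
from workcell import env
print(env.hand_in())"
```

```text
the job is handed in; nothing more can be done
None
```

The job is handed in after about 20 s of robot time, with no verdict returned: the spring is squeezed on the bed, the ear was pressed to the brass stop at about 4 N and left there, the limit hand lies within about 1° of the load needle, and the arm is clear of everything; I didn't re-check the caliper, glue bottle or side cutters at the end.

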